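# Hold a glass sample in the light checker

## Robot

A 7-joint arm with a two-finger parallel gripper is mounted at the origin on the work surface. World frame = base frame: x ahead of the robot, y to its left, z up, the work surface at z = 0. Lengths are in m, angles in rad, forces in N, time in s.
With the tool pointing down it reaches from about 0.4 to 0.85 m from the base axis. Payload 6.9 kg.
Tool frame: the origin (TCP) lies midway between the tips of the shut fingers; the grasp point (between the pads) lies behind it (ctrl.pinch_z is the z of the grasp point in the tool frame, in m); z points along the fingers, y is the line along which they close (so a half turn about z gives the same grasp; the last joint's range is limited). The gripper opens to 85 mm and grips with 20 to 120 N. Pads are 22 mm wide; open, the fingers measure 114 mm over their backs; the gripper's body (76 mm by 85 mm) begins 54 mm behind the grasp point. The pads swing forward as they close: fully open they stand 13 mm farther back than shut.
Start: joints at [-1.028, 0.507, -0.238, 1.5, 0.126, 1.149, -0.155], TCP at [0.265, 0.566, 0.231] pointing down, gripper open.
Joint ranges: [-3.08, 3.08], [-0.24, 2.05], [-1.43, 1.35], [0, 2.5], [-1.52, 4.66], [0.17, 1.96], [-2.89, 2.89]. Speed limits (rad/s): [2.39, 2.39, 3.14, 3.14, 3.14, 3.14, 3.14].

## Interface

Orientations are given as a unit quaternion [w, x, y, z].
In Python, from station import ctrl, get_state, vision, ticket, models gives the robot as it stands. Calls block until the motion is done:
- ctrl.movep(position, orientation): joint-space move of the TCP to a pose.
- ctrl.movel(position, frame=None, max_speed=0.15): straight line of the TCP; frame=None keeps the orientation; max_speed is the mean speed in m/s.
- ctrl.set_joints(angles): joint-space move.
- ctrl.ungrasp() and ctrl.close_gripper(force=None): open the fingers fully, or close them until they stop; force is the grip in N (None keeps the last).
- ctrl.pause(seconds).
- ctrl.ik(position, orientation): joint angles nearest the present ones, or None.
- get_state(): the state.
- vision.grab_frame(name): name is "scene" or "side" or "wrist"; returns (picture, depth): 420x560x3 uint8, blue, green, red; 420x560 float32, m along the optical axis (not along the pixel's ray), 0 where there is no reading.
- vision.camera_info(name): a dict with "mtx" (3x3 intrinsics, pixels), "dist_coeffs" ([k1, k2, p1, p2, k3] as OpenCV has them; the pictures are not rectified), "R" (3x3) and "t" (3): a world point X has camera coordinates R X + t; the wrist camera has in their place "hand_eye" (4x4, takes a point from camera to tool coordinates, whose origin is the TCP and whose axes are the flange's). Camera axes: x right, y down, z forward; pixel columns grow to the right and rows downward; lengths in m; the calibration is good to about 2 mm. A picture is of the moment at which its call begins: read the wrist's pose just before it. camera_info takes no time and is no camera call.
A pose or a line that the arm cannot do raises ctrl.Unreachable and nothing moves.
- ticket.close_job(): hands the job in, once; it reports no verdict.
Trained networks look in the newest picture that a camera, given by its name, has taken for a name from the list of things; names that differ only in an ending like _2 or _b are one class to them, and where a whole thing is asked for, a point or a joint stands for the part that bears it (a point fixed in the world has none). Each returns a list of dicts, best first, with "p" (0 to 1); they miss things now and then, are a little off and sometimes report something else, mostly with a low value. They report only what shows in the picture. A call takes as long as a camera call. They do not tell look-alikes from the thing itself.
- models.recognise(camera, target): "point" ([column, row] in pixels, amid what is visible of it).
- models.masks_of(camera, target): "mask" (420x560 bool, what is visible of it) and "point" ([column, row] in pixels, amid what is visible of it).
The state is a dict: "time": time; "qpos": joint angles; "qd": joint speeds; "tau": joint torques, N m; "tcp_pos": TCP position; "eef_rot": TCP orientation; "contact_force": force on the tool from outside, world axes, zero at the start; "wrist_torque": the same for the moment, N m; "width": finger opening in m.
Only numpy, scipy, OpenCV 4.12 (cv2) and the standard library are available. Lean on these libraries where they do the work, as an engineer would, in place of code of your own. Each camera call takes 0.05 s, during which the arm holds its last target. There are 200 camera calls.

## Task

Pluck the red glass bar from the pocket tray, lift it clear, lower it upright and without forcing it through the slot in the light checker's cover until at least 30 mm of it (35 mm is ideal) is below the cover, and keep holding it there: finish with the bar still in the gripper, hanging steady in the slot, not let go and not jammed. Leave the blue and amber bars in their pockets, and do not disturb the jar or the glass cutter.

Things in the scene. Friction and masses are not known exactly. Their poses are not given: they have to be found in the camera images.
- red_glass: the red slab-glass bar, loose, about 50 g, 10 (x) x 24 (y) x 80 (z) mm, standing upright in a pocket of the tray. Origin: centre of its underside; z up along its length, x its 10 mm thickness, y its 24 mm width. Grip it across the 10 mm thickness, near the top
- blue_glass: a blue glass bar of the same size in another pocket; origin at the centre of its underside; stays in the tray
- amber_glass: an amber glass bar of the same size in another pocket; origin at the centre of its underside; stays in the tray
- tray: pale wooden pocket tray, fixed, 56 (x) x 190 (y) x 30 (z) mm; origin: centre of its underside. Four pockets 14 (x) x 28 (y) mm in a row at y = -67.5, -22.5, 22.5, 67.5 mm, one empty; floors 6 mm above the table, so a bar stands 56 mm out of the tray, top 86 mm above the table. Bars' 10 mm thickness lies along tray x, width along the row
- checker: light checker, fixed: grey hollow box 130 (x) x 150 (y) x 115 (z) mm, flat bare-aluminium cover 8 mm thick, clear window on its +x side, inner floor 6 mm above the table. Origin: centre of its underside. Slot in the middle of the cover, 12 mm along x, 26 mm along y (2 mm larger than the bar each way), 2 mm chamfer. Black lines on the cover point at its short ends
- slot (a point): centre of the slot at the level of the cover's top face, 115 mm above the table; axes as the checker's: z up, x across the slot (12 mm), y along it (26 mm)
- jar: small closed glass jar with a steel lid, loose, 60 mm in diameter, 75 mm high; origin at the centre of its underside; leave alone
- cutter: brass glass cutter lying on the table, loose, 150 mm long (x), 11 mm thick; origin under its middle; leave alone
Not all that is in view belongs to the job. Of the things that look like the checker, take the one that is nearest to the robot's base at the start. Leave any green look-alike of the red_glass alone.

How it is judged:
On the way:
1. the red bar is held by the gripper, lifted clear of the tray (its underside at least 40 mm above the table) (height (world z) of red_glass above 0.04 m and contact force between the fingers and red_glass above 1 N and contact force between red_glass and tray below 0.05 N), for 0.1 s.
At the end, for the whole second after the job is handed in: Red bar in the slot: underside 30-75 mm below the cover top, within 4 mm of the slot centre each way, within 0.15 rad of upright, gripped (over 1 N), under 20 mm/s, under 15 N on the checker; blue and amber bars, jar and cutter within 20 mm of where they began (z of red_glass in the frame of slot between -0.075 and -0.03 m and x of red_glass in the frame of slot between -0.004 and 0.004 m and y of red_glass in the frame of slot between -0.004 and 0.004 m and angle between red_glass's own z axis and vertical below 0.15 rad and contact force between the fingers and red_glass above 1 N and contact force between red_glass and checker below 15 N and linear speed of red_glass below 0.02 m/s and distance of each of blue_glass, amber_glass, jar, cutter from where it was at the start of the episode below 0.02 m); the arm keeps its last pose, push and grip.
It fails at once if the red bar is forced against the checker (over 45 N) (contact force between red_glass and checker above 45 N).
It fails at once if the blue bar is disturbed (moved over 20 mm) (distance of blue_glass from where it was at the start of the episode above 0.02 m).
It fails at once if the amber bar is disturbed (moved over 20 mm) (distance of amber_glass from where it was at the start of the episode above 0.02 m).
It fails at once if the jar is disturbed (moved over 20 mm) (distance of jar from where it was at the start of the episode above 0.02 m).
It fails at once if the glass cutter is disturbed (moved over 20 mm) (distance of cutter from where it was at the start of the episode above 0.02 m).
It also fails if it takes over 58 s, if anything falls off the work surface, if the arm or the gripper's body presses on something with over 40 N, if the wrist force passes 120 N, or if a joint passes its speed limit or range.

## Working session

There is one attempt and no reset: what is moved stays moved. The work goes in short steps, each a Python script; the robot and the scene stay as the last script left them, time stands still between calls to the robot, and variables do not carry over. Pictures are saved under pics/ and viewed, on a budget of 10 in all, crops included, one or two more only if the job needs it, and the job is handed in when it is done.

```bash
mkdir -p pics; ls
python3 - <<'E'
from station import ctrl, get_state, vision, models
import cv2,numpy as np
print(get_state(), ctrl.pinch_z)
ims=[]
for c in ("scene","side"):
    im,d=vision.grab_frame(c); np.savez(f"pics/{c}0.npz",im=im,d=d)
    cv2.imwrite(f"pics/{c}0.png",im)
    i=vision.camera_info(c); print(c,{k:np.round(v,3).tolist() for k,v in i.items() if not isinstance(v,str)})
    for n in ("red_glass","checker","tray","blue_glass","amber_glass","jar","cutter"):
        print(c,n,[(np.round(x["point"]).tolist(),round(float(x["p"]),2)) for x in models.recognise(c,n)])
E
```

```text
pics
{'time': 0.0, 'qpos': array([-1.02752635,  0.50835066, -0.23751134,  1.5011112 ,  0.12570674,
        1.14892248, -0.15479809]), 'qd': array([ 0.00112928, -0.00160297,  0.00132617,  0.00062373, -0.00020172,
        0.00128727, -0.00096169]), 'tau': array([ 1.24541916e-04, -6.20596433e+01, -2.18640044e+00, -2.49655169e+01,
        1.28224050e-02,  1.16336276e-02, -1.50308250e-05]), 'tcp_pos': array([0.26481895, 0.5655717 , 0.23042872]), 'eef_rot': array([-1.73046330e-04,  2.17137475e-01,  9.76140618e-01, -8.84289566e-04]), 'contact_force': array([-0.82988919,  0.16026588, -0.57547517]), 'wrist_torque': array([-0.03446197,  0.03259406,  0.04379621]), 'width': 0.08543397212179607} -0.0187
scene {'mtx': [[406.387, 0.0, 282.47], [0.0, 406.387, 208.868], [0.0, 0.0, 1.0]], 'dist_coeffs': [-0.069, 0.0, 0.0, 0.0, 0.0], 'R': [[0.238, 0.971, 0.021], [0.664, -0.147, -0.733], [-0.709, 0.188, -0.68]], 't': [-0.133, -0.324, 1.238]}
scene red_glass [([211.0, 197.0], 0.78), ([225.0, 220.0], 0.6)]
scene checker [([369.0, 196.0], 0.97), ([160.0, 348.0], 0.84)]
scene tray [([192.0, 255.0], 0.8)]
scene blue_glass [([205.0, 232.0], 0.89)]
scene amber_glass [([183.0, 240.0], 0.76)]
scene jar [([278.0, 168.0], 0.77), ([369.0, 197.0], 0.7)]
scene cutter [([300.0, 272.0], 0.71)]
side {'mtx': [[402.259, 0.0, 276.781], [0.0, 402.259, 212.462], [0.0, 0.0, 1.0]], 'dist_coeffs': [-0.086, 0.0, 0.0, 0.0, 0.0], 'R': [[0.916, -0.401, 0.003], [-0.3, -0.691, -0.658], [0.266, 0.602, -0.753]], 't': [-0.542, 0.23, 0.887]}
side red_glass [([280.0, 256.0], 0.49)]
side checker [([241.0, 178.0], 0.73), ([404.0, 259.0], 0.66)]
side tray [([303.0, 291.0], 0.84)]
side blue_glass [([295.0, 269.0], 0.77)]
side amber_glass [([313.0, 281.0], 0.52)]
side jar [([202.0, 239.0], 0.72)]
side cutter [([300.0, 220.0], 0.74)]
```

View pics/scene0.png

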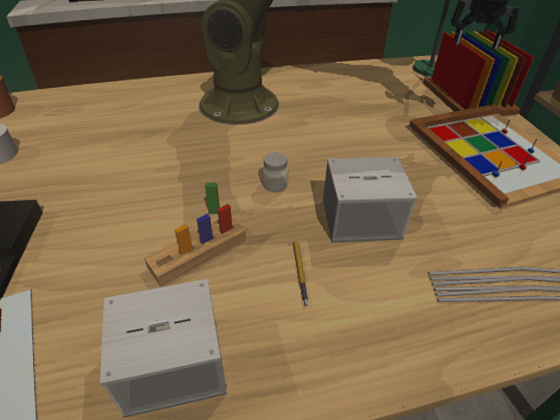

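View pics/side0.png

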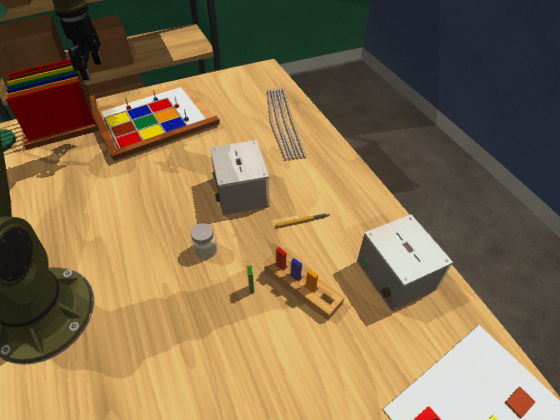

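The scene view shows the tray with amber, blue and red bars (red at 225,220) and a green look-alike at (211,197). There are two checkers, and the one at (369,196) looks nearer the base. In the side view the red bar is at (280,256) and the near checker at (241,178).

```bash
cat > h.py <<'E'
from station import ctrl, get_state, vision, models, ticket
import cv2, numpy as np
from scipy.spatial.transform import Rotation as Ro
def rot(q): return Ro.from_quat(np.r_[q[1:],q[0]]).as_matrix()
def pose(cam, st=None):
    """camera->world R,t"""
    i=vision.camera_info(cam)
    if "R" in i: R=np.array(i["R"]); return R.T, -R.T@np.array(i["t"]), i
    st=st or get_state(); Rt=rot(st["eef_rot"]); H=np.array(i["hand_eye"])
    return Rt@H[:3,:3], Rt@H[:3,3]+st["tcp_pos"], i
def rays(P,uv):
    R,t,i=P; n=cv2.undistortPoints(np.asarray(uv,float).reshape(-1,1,2),np.array(i["mtx"]),np.array(i["dist_coeffs"])).reshape(-1,2)
    return np.c_[n,np.ones(len(n))]@R.T, t
def cloud(P,d,mask):
    v,u=np.nonzero(mask&(d>0)); r,t=rays(P,np.c_[u,v]); return r*d[v,u][:,None]+t
def at_z(P,uv,z):
    r,t=rays(P,uv); return t+r*((z-t[2])/r[:,2])[:,None]
def rect(p):
    """min area rectangle in xy (mm): centre, long side, short side, yaw of long side (deg)"""
    (c,s,a)=cv2.minAreaRect((p[:,:2]*1000).astype(np.float32))
    if s[0]<s[1]: s=s[::-1]; a+=90
    return np.round(c,1),np.round(s,1),round((a+90)%180-90,1)
def down(yaw_y):
    """tool down with tool y axis along world yaw_y"""
    y=np.array([np.cos(yaw_y),np.sin(yaw_y),0]); z=np.array([0,0,-1.]); x=np.cross(y,z)
    q=Ro.from_matrix(np.c_[x,y,z]).as_quat(); return np.r_[q[3],q[:3]]
E
python3 - <<'E'
from h import *
zt={"red_glass":.086,"blue_glass":.086,"amber_glass":.086,"checker":.115,"tray":.03,"jar":.075,"cutter":.011}
for c in ("scene","side"):
    f=vision.grab_frame(c); P=pose(c)
    for n in zt:
        for m in models.masks_of(c,n):
            if m["p"]<.4: continue
            p=cloud(P,f[1],m["mask"]); 
            if len(p)<5: continue
            z=zt[n]; q=p[abs(p[:,2]-z)<.006]
            print(c,n,np.round(m["point"]),round(m["p"],2),"med",np.round(np.median(p,0),3),"zmax %.3f"%np.percentile(p[:,2],98),len(q),rect(q) if len(q)>5 else "")
E
```

```text
scene red_glass [213. 195.] 0.73 med [ 0.474 -0.133  0.045] zmax 0.081 24 (array([ 507.4, -124.8]), array([86.7, 20.7]), 10.1)
scene red_glass [222. 220.] 0.67 med [ 0.556 -0.116  0.06 ] zmax 0.087 60 (array([ 553.4, -116.1]), array([21.4, 10.3]), -58.6)
scene blue_glass [204. 227.] 0.68 med [ 0.575 -0.156  0.061] zmax 0.087 77 (array([ 571.6, -156.1]), array([23.9, 11.1]), -65.4)
scene amber_glass [180. 238.] 0.9 med [ 0.594 -0.196  0.062] zmax 0.087 69 (array([ 590.7, -196.9]), array([21.3, 11. ]), -61.9)
scene amber_glass [278. 168.] 0.66 med [0.425 0.015 0.05 ] zmax 0.076 0 
scene checker [160. 350.] 0.97 med [ 0.838 -0.238  0.114] zmax 0.116 9313 (array([ 802.3, -236.2]), array([150.2, 133.2]), -88.6)
scene checker [369. 198.] 0.87 med [0.609 0.16  0.104] zmax 0.116 3202 (array([558.4, 174.9]), array([150.6, 133.3]), 80.2)
scene tray [190. 256.] 0.73 med [ 0.598 -0.187  0.029] zmax 0.032 1766 (array([ 581. , -176.4]), array([190.5,  59.4]), -65.0)
scene jar [276. 169.] 0.67 med [0.425 0.015 0.05 ] zmax 0.076 298 (array([406.9,  18.5]), array([52.3, 49.5]), -15.6)
side red_glass 
[... 468 characters left out ...]
array([151.5, 135.1]), -89.3)
side checker [241. 177.] 0.67 med [0.548 0.12  0.113] zmax 0.118 1937 (array([556.4, 176.9]), array([156.8, 130.5]), 80.4)
side tray [307. 288.] 0.97 med [ 0.58  -0.205  0.029] zmax 0.033 1233 (array([ 579.7, -175.4]), array([188.2,  58.4]), -64.7)
side tray [297. 219.] 0.49 med [0.654 0.009 0.009] zmax 0.014 0 
side jar [205. 240.] 0.84 med [0.403 0.003 0.06 ] zmax 0.077 300 (array([403.2,  18.9]), array([50.8, 47.4]), -64.9)
side jar [280. 259.] 0.52 med [ 0.549 -0.118  0.063] zmax 0.088 31 (array([ 548., -116.]), array([22.6,  8. ]), -49.5)
side cutter [294. 220.] 0.69 med [0.657 0.009 0.009] zmax 0.013 175 (array([668.5,   7.8]), array([145.4,  12.5]), -8.8)
```

Near checker: slot at about (0.557, 0.176), long axis at 80°. Red bar: (0.5525, −0.1155), with the row at −65°. The heights and sizes agree with those given. Next I look from close up with the wrist camera.

Run:
```python
from h import *
print(np.round(vision.camera_info("wrist")["hand_eye"],3).tolist())
def look(name,tag):
    st=get_state(); im,d=vision.grab_frame("wrist"); P=pose("wrist",st)
    np.savez(f"pics/{tag}.npz",im=im,d=d,pos=st["tcp_pos"],q=st["eef_rot"]); cv2.imwrite(f"pics/{tag}.png",im)
    print(tag,get_state()["time"],np.round(st["tcp_pos"],3),st["contact_force"])
ctrl.movep([.557,.176,.30],down(np.radians(-9.7))); look(0,"w_slot")
ctrl.movep([.5525,-.1155,.25],down(np.radians(25))); look(0,"w_red")
```

```text
[[-0.0, -0.963, -0.27, 0.068], [1.0, -0.001, 0.001, 0.001], [-0.001, -0.27, 0.963, -0.143], [0.0, 0.0, 0.0, 1.0]]
w_slot 3.4417 [0.556 0.178 0.3  ] [0.20834575 0.53529315 0.1043029 ]
w_red 4.625 [ 0.553 -0.114  0.25 ] [0.32853175 0.63910584 0.49948943]
```

View pics/w_slot.png

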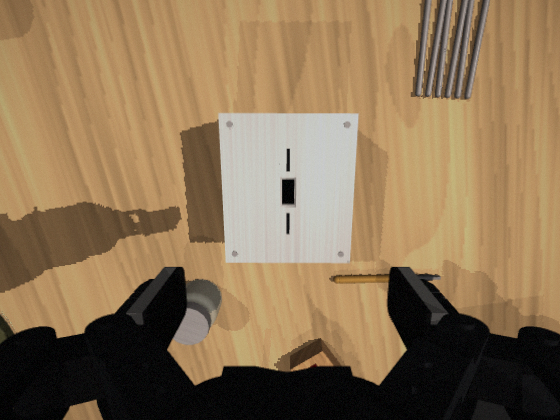

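View pics/w_red.png

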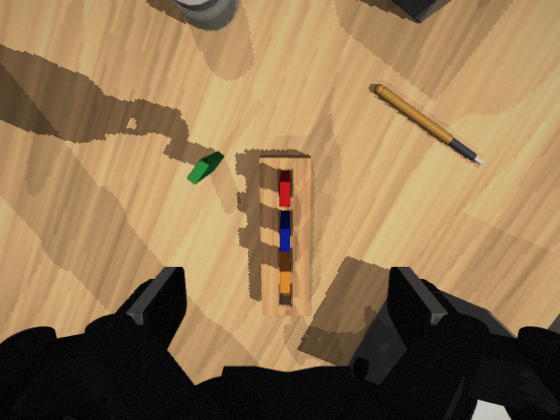

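The wrist views show the slot at (288,192), with its marks above and below. The red bar is at (285,188) and the green one at (205,167), close to where the left finger will come down.

Run:
```python
from h import *
def load(t):
    f=np.load(f"pics/{t}.npz"); return f["im"],f["d"],pose("wrist",dict(tcp_pos=f["pos"],eef_rot=f["q"]))
im,d,P=load("w_slot")
dark=(im.max(2)<60).astype(np.uint8); dark[:170]=0;dark[207:]=0;dark[:,:275]=0;dark[:,302:]=0
v,u=np.nonzero(dark); print("slot dark",rect(at_z(P,np.c_[u,v],.115)), u.min(),u.max(),v.min(),v.max())
m=np.zeros(d.shape,bool); m[100:275,210:365]=1
p=cloud(P,d,m); z=p[:,2]; q=p[abs(z-.115)<.006]; print("cover",rect(q),np.median(q[:,2]))
# two marks
for a,b in((140,175),(207,240)):
    k=(im.max(2)<60); kk=np.zeros_like(k); kk[a:b,280:297]=k[a:b,280:297]; v,u=np.nonzero(kk); print("mark",at_z(P,np.c_[u,v],.115).mean(0).round(4))
im,d,P=load("w_red"); h=cv2.cvtColor(im,cv2.COLOR_BGR2HSV)
for n,lo,hi in(("red",0,6),("blue",110,130),("amber",10,20),("green",50,80)):
    m=(h[...,0]>=lo)&(h[...,0]<=hi)&(h[...,1]>(200 if n!="amber" else 170)); m[:150]=0;m[310:]=0;m[:,:180]=0;m[:,320:]=0
    p=cloud(P,d,m); top=np.percentile(p[:,2],95); q=p[abs(p[:,2]-top)<.006]
    print(n,len(p),"top %.4f"%top,len(q),rect(q),q[:,:2].mean(0).round(4))
m=np.zeros(d.shape,bool); m[150:322,250:320]=1
p=cloud(P,d,m);q=p[abs(p[:,2]-.03)<.005]; print("tray",rect(q))
```

```text
slot dark (array([558.5, 181.6]), array([33., 11.]), 80.5) 282 293 170 203
cover (array([557.6, 176. ]), array([150.6, 130.2]), 80.4) 0.11587877777852973
mark [0.5633 0.2076 0.115 ]
mark [0.5523 0.1446 0.115 ]
red 258 top 0.0879 204 (array([ 551.2, -112.6]), array([22.5,  8.4]), -65.2) [ 0.5511 -0.1128]
blue 360 top 0.0877 224 (array([ 570.1, -153.4]), array([22.9,  8.7]), -65.0) [ 0.5701 -0.1528]
amber 412 top 0.0876 232 (array([ 589.2, -194.2]), array([23.6,  9.1]), -65.1) [ 0.5888 -0.1936]
green 10 top 0.2707 4 (array([ 514., -130.]), array([12.4,  0.2]), -65.1) [ 0.5138 -0.1297]
tray (array([ 580.1, -174.9]), array([190.4,  56.2]), -65.1)
```

Run:
```python
from h import *
f=np.load("pics/w_red.npz"); im,d=f["im"],f["d"];P=pose("wrist",dict(tcp_pos=f["pos"],eef_rot=f["q"]))
b,g,r=[im[...,k].astype(int) for k in range(3)]
m=(g>r+20)&(g>b+20); m[:145]=0;m[190:]=0;m[:,:180]=0;m[:,230:]=0
p=cloud(P,d,m); print(len(p),np.percentile(p[:,2],[2,50,98])); q=p[p[:,2]>.07]; print(len(q),rect(q) if len(q) else "", rect(p))
y=np.array([np.cos(np.radians(24.9)),np.sin(np.radians(24.9))]); x=np.array([y[1],-y[0]]); w=(q[:,:2]-[.5515,-.1135])*1000
print("along y",np.percentile(w@y,[1,99]),"along x",np.percentile(w@x,[1,99]))
s=get_state();print(s["tcp_pos"]-[.5525,-.1155,.25],s["width"],s["qd"].max()); ctrl.pause(.3); print(get_state()["tcp_pos"]-[.5525,-.1155,.25])
```

```text
522 [0.00856722 0.07934019 0.08198621]
311 (array([ 470.2, -129.1]), array([23.7, 10.2]), 76.4) (array([ 463.6, -137.7]), array([46.9, 16. ]), 54.0)
along y [-89.8092205  -69.86231553] along x [-31.07587757 -10.20676788]
[0.0006423  0.00198505 0.00014377] 0.08507785712120872 0.004796684721263527
[1.85442490e-04 7.08852003e-04 5.35561328e-05]
```

Run:
```python
from h import *
q=down(np.radians(24.9)); T=np.array([.5515,-.1132])
ctrl.movep([*T,.20],q); ctrl.pause(.3)
ctrl.movel([*T,.0545],max_speed=.1); ctrl.pause(.3); s=get_state(); print(s["tcp_pos"],s["contact_force"],s["width"])
ctrl.close_gripper(40); ctrl.pause(.3); s=get_state(); print(s["tcp_pos"],s["contact_force"],s["width"])
ctrl.movel([*T,.25],max_speed=.1); ctrl.pause(.3); s=get_state(); print(s["time"],s["tcp_pos"],s["contact_force"],s["width"])
im,d=vision.grab_frame("wrist"); cv2.imwrite("pics/w_held.png",im); im2,_=vision.grab_frame("side"); cv2.imwrite("pics/s_held.png",im2[100:400,100:500])
```

```text
[ 0.55161799 -0.11318248  0.05471894] [-0.28832323 -1.03918467 -0.43987663] 0.08526962407790223
[ 0.55158623 -0.11321825  0.05454114] [ 0.14213173 -0.40277535  1.42341604] 0.009121314309636062
10.8333 [ 0.55146265 -0.11320703  0.24988085] [-0.07369483  0.75770399 -0.74555484] 0.009323598645907483
```

View pics/w_held.png

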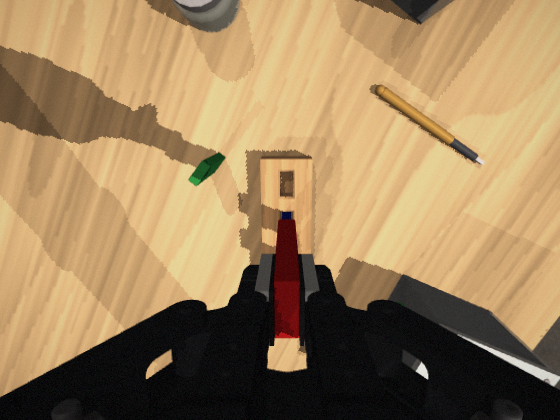

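The red bar is held and looks straight between the pads, bottom end at (287,220), and its pocket is empty at (287,183). I'll measure its offset and tilt in the tool frame.

```bash
cat >> h.py <<'E'
def held():
    """visible near face of the bar in tool coords: fits x(z), y(z); returns extents"""
    im,d=vision.grab_frame("wrist"); i=vision.camera_info("wrist"); H=np.array(i["hand_eye"])
    b,g,r=[im[...,k].astype(int) for k in range(3)]
    m=(r>70)&(r>4*g)&(r>4*b); m[:200]=0; m[:,:255]=0; m[:,320:]=0
    m=cv2.erode(m.astype(np.uint8),np.ones((3,3)))>0
    p=cloud((H[:3,:3],H[:3,3],i),d,m)*1000
    f=p[(p[:,0]>0)&(p[:,0]<30)&(p[:,2]>-40)]
    kx=np.polyfit(f[:,2],f[:,0],1); kx=np.polyfit(*(lambda e:(e[:,2],e[:,0]))(f[abs(f[:,0]-np.polyval(kx,f[:,2]))<2]),1)
    ky=np.polyfit(f[:,2],f[:,1],1)
    print("n",len(f),"z",np.percentile(f[:,2],[1,99]).round(1),"x: slope %.4f at z=0 %.2f at z=48 %.2f"%(kx[0],kx[1],np.polyval(kx,48)),"y: slope %.4f at0 %.2f at48 %.2f"%(ky[0],ky[1],np.polyval(ky,48)))
    for z0 in range(-20,50,10):
        e=f[(f[:,2]>=z0)&(f[:,2]<z0+10)]
        if len(e): print(z0,len(e),"x %.2f y %.2f w %.1f"%(np.median(e[:,0]),np.median(e[:,1]),np.ptp(e[:,1])))
E
python3 - <<'E'
from h import *
held()
E
```

```text
n 867 z [-33.5  39.2] x: slope 0.0880 at z=0 9.79 at z=48 14.02 y: slope -0.0026 at0 0.39 at48 0.26
-20 18 x 11.67 y 1.52 w 7.3
-10 25 x 11.88 y 0.27 w 4.9
0 23 x 11.76 y 0.74 w 7.6
10 19 x 11.77 y -0.73 w 4.4
20 20 x 11.82 y -0.28 w 7.4
30 30 x 11.68 y 0.81 w 5.7
40 8 x 11.77 y 1.39 w 4.6
```

The bar sits within 0.5 mm of centre with no tilt. Next I carry it over the slot, staying above everything, and check from close up.

Run:
```python
from h import *
q=down(np.radians(-9.7)); S=np.array([.5577,.1761])
ctrl.movep([*S,.25],q); ctrl.pause(.4)
ctrl.movel([*S,.178],max_speed=.06); ctrl.pause(.5)
s=get_state(); print(s["time"],s["tcp_pos"],s["eef_rot"],s["contact_force"],s["width"])
ims=[]
for c,(u,v) in (("wrist",(287,240)),("side",(241,165)),("scene",(369,178))):
    im,d=vision.grab_frame(c); cv2.imwrite(f"pics/{c}_pre.png",im)
    k=60 if c=="wrist" else 35
    ims.append(cv2.resize(im[v-k:v+k,u-k:u+k],(266,266),interpolation=cv2.INTER_CUBIC))
cv2.imwrite("pics/pre.png",np.hstack(ims)); held()
```

```text
14.35 [0.55770235 0.1761348  0.1780154 ] [-1.95963368e-07  7.64348503e-01  6.44803355e-01  1.57532426e-05] [ 0.26016084 -0.07674387 -0.51683313] 0.00932219565600573
n 1134 z [-33.5  40.1] x: slope 0.0866 at z=0 10.54 at z=48 14.70 y: slope 0.0283 at0 1.39 at48 2.74
-20 83 x 11.95 y 2.46 w 7.0
-10 60 x 11.98 y 1.96 w 7.8
0 49 x 11.85 y 2.76 w 5.8
10 44 x 11.93 y 1.44 w 7.9
20 47 x 11.93 y 2.52 w 7.5
30 35 x 11.97 y 2.13 w 7.2
40 13 x 11.95 y 1.65 w 4.6
```

View pics/pre.png

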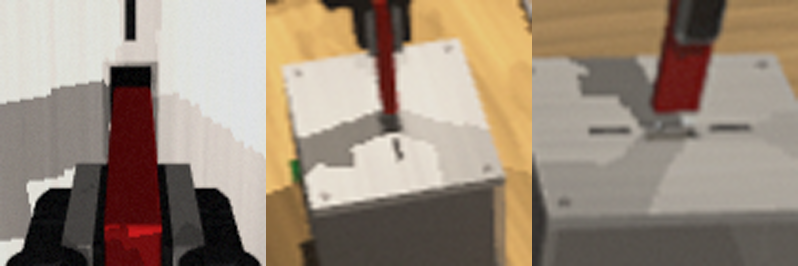

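The bar hangs just above the slot. In the wrist crop the bar's bottom centre (132,88) and the slot centre (131,75) share the same column. I lower it in small steps with a force guard.

Run:
```python
from h import *
S=np.array([.5577,.1761]); f0=get_state()["contact_force"]
for z in np.r_[.168,np.arange(.165,.1275,-.003),.128]:
    ctrl.movel([*S,z],max_speed=.02); ctrl.pause(.1); s=get_state(); f=s["contact_force"]-f0
    print(round(z,4),round(s["tcp_pos"][2],4),f.round(1),s["wrist_torque"].round(2))
    if np.abs(f).max()>6: print("STOP"); break
ctrl.pause(.3); s=get_state(); print(s["time"],s["width"],s["tcp_pos"])
held()
ims=[]
for c,(u,v) in (("wrist",(287,240)),("side",(241,165)),("scene",(369,178))):
    im,d=vision.grab_frame(c); k=60 if c=="wrist" else 35
    ims.append(cv2.resize(im[v-k:v+k,u-k:u+k],(266,266),interpolation=cv2.INTER_CUBIC))
cv2.imwrite("pics/post.png",np.hstack(ims))
```

```text
0.168 0.1681 [ 0.5  2.2 -0.6] [ 0.01 -0.03  0.04]
0.165 0.165 [-0.1  2.1  0.1] [-0.01  0.02  0.03]
0.162 0.162 [0.4 1.1 0.6] [ 0.07 -0.01 -0.02]
0.159 0.159 [-0.2  0.9  0.2] [-0.03 -0.01  0.03]
0.156 0.156 [-0.4  1.2  1.1] [-0.   -0.02 -0.04]
0.153 0.153 [-1.   1.8 -0.7] [-0.   -0.02  0.  ]
0.15 0.15 [-0.1  1.4  0.2] [ 0.01 -0.   -0.02]
0.147 0.147 [-0.1  1.1  1.3] [-0.04  0.01  0.06]
0.144 0.144 [0.1 1.8 0.4] [-0.   -0.02  0.05]
0.141 0.141 [-0.3  2.  -0.1] [-0.03  0.04  0.01]
0.138 0.138 [0.6 1.8 0.3] [0.02 0.01 0.  ]
0.135 0.135 [-0.1  2.1  0.9] [-0.04 -0.02 -0.04]
0.132 0.132 [-0.7  2.1 -0.2] [0.02 0.01 0.02]
0.129 0.129 [0.3 0.5 0.9] [ 0.05 -0.05  0.01]
0.128 0.128 [-0.1  1.7  0.2] [ 0.03 -0.03  0.02]
21.15 0.00931614087159722 [0.55769619 0.1761189  0.12802241]
n 650 z [-33.6 -30.8] x: slope 0.1226 at z=0 10.53 at z=48 16.41 y: slope 0.0897 at0 3.18 at48 7.49
0 1 x 11.95 y 4.25 w 0.0
10 1 x 11.54 y 4.32 w 0.0
```

View pics/post.png

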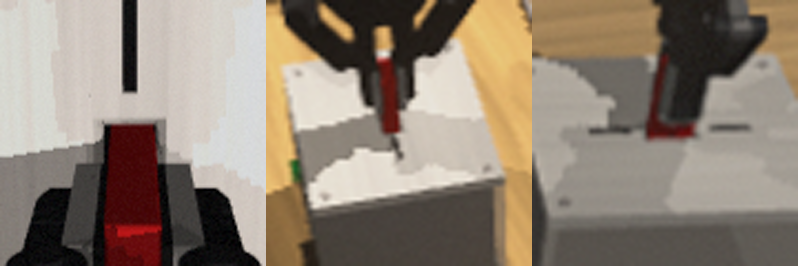

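All three views show the bar inside the slot with no contact force. Its top edge is at the same height in the tool frame as before insertion (−33.6 mm against −33.5), so it has not slipped. Handing in.

Run:
```python
from h import *
s=get_state(); print(s["time"],s["width"],s["tcp_pos"],s["contact_force"]); ticket.close_job()
```

```text
21.35 0.009267913890103669 [0.55771135 0.17610896 0.12798635] [-0.42335865 -0.0810576  -0.57487429]
the job is handed in; nothing more can be done
```

I took the red bar from its pocket with a 40 N grip and lifted it clear. I then lowered it into the slot of the checker nearest the base and left it hanging there in the gripper. The job was handed in at 21.4 s on the robot's clock, and it reports no verdict.

**Last checks:**
- **Depth:** the underside is about 35.5 mm below the cover top, worked out from the arm's height. The bar did not slip in the grip.
- **Contact:** forces stayed at noise level, about 2 N or less, all the way down. The fingers still hold the bar, with the opening reading 9.3 mm.
- **Position:** the arm is within 0.1 mm of the measured slot centre. The last three camera views show the bar seated in the slot.

**Disagreement:** the bar's sideways offset in the grip read 0.4 mm after lifting but 1.4–2.8 mm just above the slot. I put the larger value down to lighting and did not correct for it, since the close view showed bar and slot lined up. After insertion, the same face fit had too few points on the part in the slot to be usable.

**Not re-measured:** I did not measure the blue and amber bars, jar and cutter again at the end. The robot felt no contact near any of them.

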